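# Bolt the chip trap and hold its inlet half open

## Task

Get the carver's chip trap ready for sweeping: first, with the inlet shutter still shut, slide the barrel bolt on the clean-out hatch fully home into its keeper. Then slide the sprung inlet shutter against its spring to half open, its red pointer on the yellow half marks, and finish while still holding it there with the gripper; it springs shut if let go. Leave the bolt home and do not disturb the mallet, the gouge or the sharpening stone beside the trap.

Things in the scene. Friction and masses are not known exactly. Their poses are not given: they have to be found in the camera images.
- trap: Chip trap: plywood box fixed to the bench, 240 (x) by 420 (y) by 90 mm high, origin at the centre of its underside, with an aluminium duct elbow on its +x side (out to 230 mm from the origin, 80 mm high). Bolt hatch and inlet gate lie on its top, one near its +y end, one near its -y end (either way round), their axes parallel to the trap's.
- bolt_knob (a point): Point on the upright brass bolt knob, 55 mm above the trap's top; moves with the bolt. Post 12 mm in diameter from 22 to 52 mm above the trap's top, 16 mm head from 52 to 68 mm. Axes as the trap's; the bolt slides along +y into the steel keeper. Hatch, guides and keeper are at most 29 mm above the trap's top: fingers above that are clear of them all along the travel.
- bolt (a joint): Travel of the bolt: 0 fully withdrawn, grows along the point's +y to 0.045 m fully home in the keeper, where it meets a stop. Starts withdrawn (0 to 0.012 m). Stays where it is left; friction about 2.5 N.
- shutter: Sprung shutter of the inlet gate: grey plate 76 by 74 mm between two low dark steel rails, with an upright pale wooden handle. Origin level with the trap's top, 8 mm to the -x side of the handle's axis; moves with the shutter. Axes parallel to the trap's; it opens along its own -x.
- shutter_handle (a point): Point on the handle's axis, 40 mm above the trap's top. Handle: block 16 mm (x) by 30 mm (y), from 10 to 55 mm above the trap's top; plate, rails and red pointer are at most 15 mm above it. The pointer lies across the rails at the handle's foot; the yellow half marks are on the rails, 35 mm to the -x side of the pointer when shut.
- gate (a joint): Travel of the shutter: 0 shut, grows along its -x to 0.070 m fully open; half open is 0.035 m. A spring shuts it: 3.6 N when shut, rising by 180 N/m (about 10 N at half, 16 N fully open), with some 0.8 N of friction. Starts shut.
- mallet: Bystander: turned wooden carving mallet standing on its head on the bench near the trap's +y end, head 86 mm in diameter, 220 mm high; origin at the centre of its underside.
- gouge: Bystander: gouge lying on the bench near the trap's -y end, 250 mm long along its x, handle 28 mm thick; origin on its underside, at the ferrule.
- stone: Bystander: grey sharpening stone in a dark wooden base on the bench in front (-x side) of the trap, 55 by 170 by 26 mm; origin at the centre of its underside.

How it is judged:
On the way:
1. the bolt is fully home in its keeper while the shutter is still shut (value of joint bolt above 0.039 m and value of joint gate below 0.008 m), for 0.2 s.
At the end, for the whole second after the job is handed in: The bolt is home (within 6 mm of its stop), the shutter stands still at half travel (35 mm, give or take 6 mm), held there by the gripper's fingers (at least 3 N) and by nothing else (value of joint bolt above 0.039 m and value of joint gate between 0.029 and 0.041 m and velocity of joint gate between -0.005 and 0.005 m/s and contact force between the fingers and shutter above 3 N and contact force between shutter and mallet below 0.3 N and contact force between shutter and gouge below 0.3 N and contact force between shutter and stone below 0.3 N); the arm keeps its last pose, push and grip.
It fails at once if the shutter is opened (more than 12 mm) while the bolt is not home (value of joint gate above 0.012 m and value of joint bolt below 0.039 m).
It fails at once if the mallet, gouge or stone is moved by more than 30 mm or tipped (distance of any of mallet, gouge, stone from where it was at the start of the episode above 0.03 m or angle between mallet's own z axis and vertical above 0.3 rad).
It also fails if it takes over 42 s, if anything falls off the work surface, if the arm or the gripper's body presses on something with over 40 N, if the wrist force passes 120 N, or if a joint passes its speed limit or range.

## Robot

A 6-joint arm with a two-finger parallel gripper is mounted at the origin on the work surface. World frame = base frame: x ahead of the robot, y to its left, z up, the work surface at z = 0. Lengths are in m, angles in rad, forces in N, time in s.
With the tool pointing down it reaches from about 0.275 to 0.875 m from the base axis. Payload 12.5 kg.
Tool frame: the origin (TCP) lies midway between the tips of the shut fingers; the grasp point (between the pads) lies 19 mm behind it; z points along the fingers, y is the line along which they close (so a half turn about z gives the same grasp; the last joint's range is limited). The gripper opens to 85 mm and grips with 20 to 120 N. Pads are 22 mm wide; open, the fingers measure 114 mm over their backs; the gripper's body (76 mm by 85 mm) begins 54 mm behind the grasp point. The pads swing forward as they close: fully open they stand 13 mm farther back than shut.
Start: joints at [1.183, 0.351, 1.652, -0, 1.139, -0.085], TCP at [0.164, 0.525, 0.194] pointing down, gripper open.
Joint ranges: [-2.75, 2.75], [-0.79, 2.1], [0.01, 2.65], [-1.57, 4.71], [0.07, 3.14], [-2.87, 2.87]. Speed limits (rad/s): [2.22, 2.22, 2.79, 3.14, 3.14, 3.14].

## Interface

Orientations are given as a unit quaternion [x, y, z, w].
In Python, from cell import r, viewer, hand_in gives the robot as it stands (r), with the cameras (viewer) and the job as plain functions. Calls block until the motion is done:
- r.move_to(position, orientation): joint-space move of the TCP to a pose.
- r.move_linear(position, rot=None, vel=0.15): straight line of the TCP; rot=None keeps the orientation; vel is the mean speed in m/s.
- r.set_joints(angles): joint-space move.
- r.set_gripper(opening, squeeze=None): opening from 0.0 (shut) to 1.0 (fully open); squeeze is the grip in N (None keeps the last); returns when the fingers have stopped.
- r.sleep(seconds).
- r.inverse_kinematics(position, orientation): joint angles nearest the present ones, or None.
- r.get_obs(): the state.
- viewer.get_image(name): name is "scene" or "top"; returns a dict with "pixels" (384x512x3 uint8, red, green, blue), "fx", "fy", "cx", "cy" (pixels), "camera_from_world" (4x4, takes a point from world to camera coordinates). Camera axes: x right, y down, z forward; pixel columns grow to the right and rows downward; lengths in m; the calibration is good to about 2 mm. A picture is of the moment at which its call begins. There is no depth.
A pose or a line that the arm cannot do raises r.PlanningError and nothing moves.
- hand_in(): hands the job in; it is judged then, once.
The state is a dict: "t": time; "q": joint angles; "qvel": joint speeds; "effort": joint torques, N m; "tool_pos": TCP position; "ee_rot": TCP orientation; "contact_force": force on the tool from outside, world axes, zero at the start; "torque": the same for the moment, N m; "opening": opening from 0.0 (shut) to 1.0 (fully open); "finger_force": force on a finger pad.
Only numpy, scipy, OpenCV 4.12 (cv2) and the standard library are available. Lean on these libraries where they do the work, as an engineer would, in place of code of your own. Each camera call takes 0.05 s, during which the arm holds its last target. There are 200 camera calls.

## Working session

There is one attempt and no reset: what is moved stays moved. The work goes in short steps, each a Python script; the robot and the scene stay as the last script left them, time stands still between calls to the robot, and variables do not carry over. Pictures are saved under pics/ and viewed, at most 10 in all, crops included, and the job is handed in when it is done.

```bash
mkdir -p pics; python3 - <<'E'
from cell import r, viewer, hand_in
import cv2
for n in("scene","top"):
    im=viewer.get_image(n); cv2.imwrite(f"pics/{n}0.png",cv2.resize(im["pixels"][:,:,::-1],(800,600),interpolation=cv2.INTER_CUBIC))
    print(n,im["fx"],im["cx"],im["cy"],im["camera_from_world"])
print(r.get_obs())
E
```

```text
scene 412.8119940175321 257.05948245695066 189.02506303758446 [[-2.55884867e-01  9.66706081e-01  1.51238033e-03  7.92260324e-02]
 [ 8.21607536e-01  2.18301463e-01 -5.26598071e-01 -4.00446795e-01]
 [-5.09395712e-01 -1.33505894e-01 -8.50113042e-01  1.52489306e+00]
 [ 0.00000000e+00  0.00000000e+00  0.00000000e+00  1.00000000e+00]]
top 479.827371859381 255.6029448219488 192.2401769127505 [[-0.02689891 -0.99939052 -0.02224945  0.07368717]
 [-0.98521202  0.03027182 -0.1686443   0.56081752]
 [ 0.16921504  0.01738408 -0.98542583  1.43744808]
 [ 0.          0.          0.          1.        ]]
{'t': 0.1, 'q': array([ 1.18343984e+00,  3.51219329e-01,  1.65234739e+00,  2.14542850e-05,
        1.13914236e+00, -8.46034591e-02]), 'qvel': array([ 0.00027089, -0.00101442, -0.00152801,  0.00047803, -0.00152418,
       -0.00011005]), 'effort': array([ 4.69503411e-04, -5.06834114e+01, -2.91873193e+01, -8.75517753e-05,
        2.60570516e-03,  2.09033465e-05]), 'tool_pos': array([0.16382307, 0.52467397, 0.19389687]), 'ee_rot': array([ 1.50803466e-01,  9.88563606e-01, -5.40467516e-04, -1.39979211e-04]), 'contact_force': array([-1.22325696,  0.08116767, -0.13230219]), 'torque': array([-0.02142279,  0.01491769,  0.02402445]), 'finger_force': 0.0, 'opening': 0.9993535858468868}
```

View pics/top0.png

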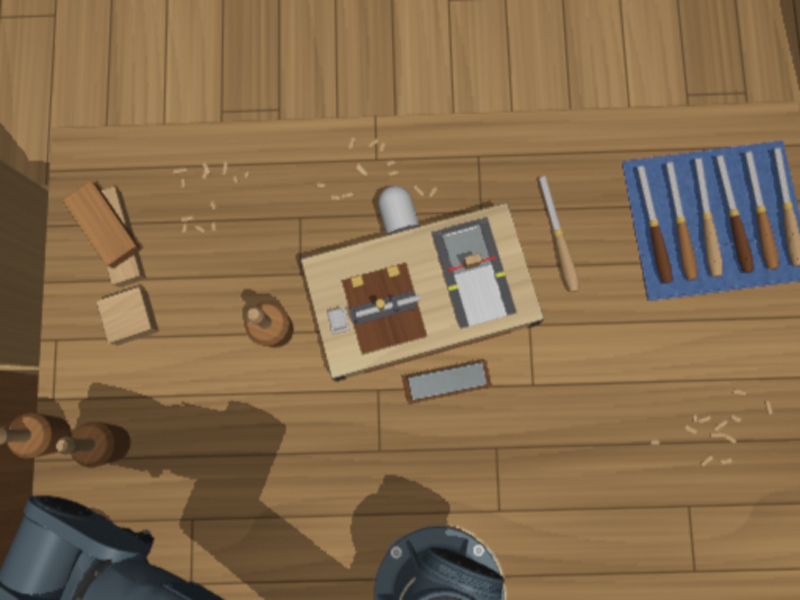

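View pics/scene0.png

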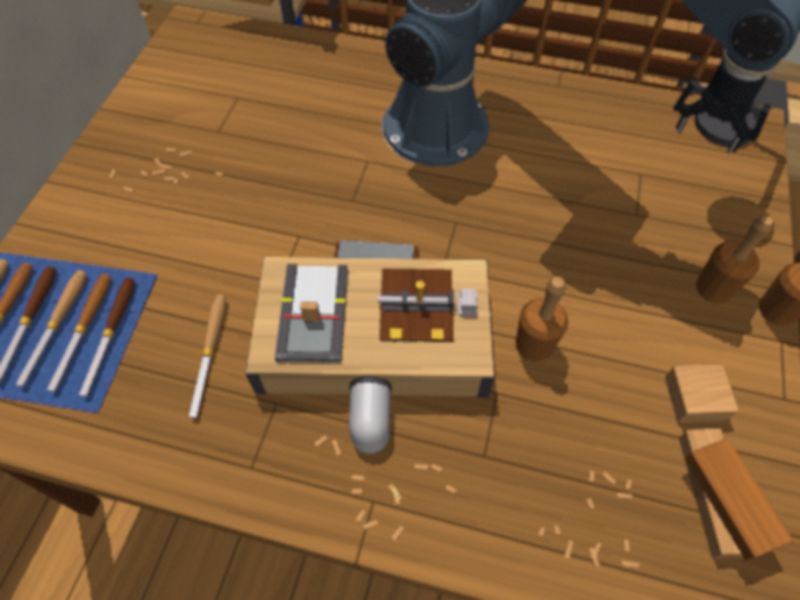

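The top view shows the trap near (420,290), with the bolt hatch at its left (+y) end: knob at about (380,303), keeper at (338,319). The gate is at its right end, with the handle at about (472,260). I'll take enlarged crops next to get exact pixels.

```bash
cat > h.py <<'E'
import cv2,numpy as np
from cell import r, viewer, hand_in
def crop(name,x0,y0,out,w=160,h=120,k=5):
    im=viewer.get_image(name)["pixels"][y0:y0+h,x0:x0+w,::-1]
    cv2.imwrite("pics/"+out,cv2.resize(im,(w*k,h*k),interpolation=cv2.INTER_CUBIC))
def ray(im,u,v,z):
    T=im["camera_from_world"];R=T[:3,:3];c=-R.T@T[:3,3]
    d=R.T@np.array([(u-im["cx"])/im["fx"],(v-im["cy"])/im["fy"],1]);return c+d*(z-c[2])/d[2]
E
python3 - <<'E'
from h import *
crop("top",190,125,"t1.png"); crop("scene",157,155,"s1.png")
E
```

```text
(no output)
```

View pics/t1.png

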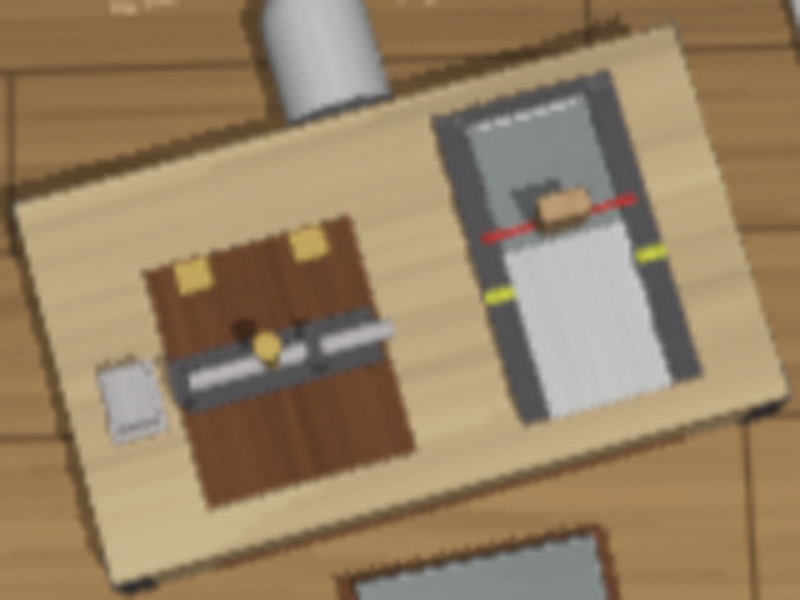

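View pics/s1.png

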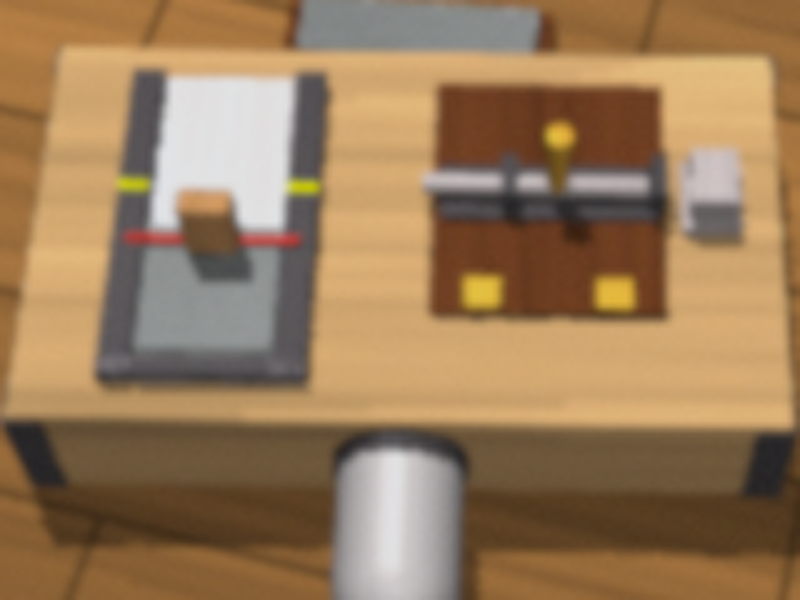

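The top crop shows the trap corners at (15,205), (675,28), (788,398) and (118,585), the knob head at (267,347) and the handle top at (565,204). In the scene crop the corners are at (60,48), (773,57), (798,430) and (5,418), the knob head is at (560,136) and the handle top at (205,200).

```bash
python3 - <<'E'
from h import *
np.set_printoptions(precision=4,suppress=True)
V={n:viewer.get_image(n) for n in("top","scene")}
P={"top":(190,125,[(15,205),(675,28),(788,398),(118,585)],(267,347),(565,204)),
"scene":(157,155,[(798,430),(5,418),(60,48),(773,57)],(560,136),(205,200))}
for n,(x0,y0,C,k,h) in P.items():
    f=lambda p,z:ray(V[n],x0+(p[0]+.5)/5-.5,y0+(p[1]+.5)/5-.5,z)
    Q=np.array([f(p,.09)[:2] for p in C]) # +x+y, +x-y, -x-y, -x+y
    l=np.array([[.12,.21],[.12,-.21],[-.12,-.21],[-.12,.21]])
    c=Q.mean(0);a=np.arctan2((l[:,0]*(Q-c)[:,1]-l[:,1]*(Q-c)[:,0]).sum(),(l*(Q-c)).sum())
    R=np.array([[np.cos(a),-np.sin(a)],[np.sin(a),np.cos(a)]])
    print(n,c,a,"res",((Q-c)@R-l).round(4).tolist())
    K=f(k,.15)[:2];H=f(h,.145)[:2]
    print(" knob",K,(K-c)@R," handle",H,(H-c)@R)
E
```

```text
top [0.577  0.0144] 0.2413420933453376 res [[0.0003, -0.0006], [-0.0014, 0.0013], [0.001, 0.0026], [0.0001, -0.0033]]
 knob [0.5412 0.0922] [-0.0161  0.0841]  handle [ 0.6212 -0.0833] [ 0.0196 -0.1054]
scene [0.5785 0.0172] 0.24457298556549537 res [[-0.0001, -0.0005], [-0.0008, 0.0011], [0.0004, -0.0001], [0.0005, -0.0005]]
 knob [0.5355 0.0917] [-0.0237  0.0827]  handle [ 0.62   -0.0815] [ 0.0164 -0.1058]
```

```bash
cat >> h.py <<'E'
A=.243;C=np.array([.5778,.0158])
def W(x,y,h): # trap-frame x,y and height above the trap's top -> world
    return np.array([C[0]+x*np.cos(A)-y*np.sin(A),C[1]+x*np.sin(A)+y*np.cos(A),.09+h])
def L(p):
    d=p[:2]-C;return np.array([d[0]*np.cos(A)+d[1]*np.sin(A),-d[0]*np.sin(A)+d[1]*np.cos(A),p[2]-.09])
def F(o): # force in trap axes
    f=o["contact_force"];return np.array([f[0]*np.cos(A)+f[1]*np.sin(A),-f[0]*np.sin(A)+f[1]*np.cos(A),f[2]])
def Q(yaw): # tool down, tool y at 90deg+yaw
    p=np.pi/2+yaw/2;return np.array([np.cos(p),np.sin(p),0,0])
E
python3 - <<'E'
from h import *
np.set_printoptions(precision=4,suppress=True)
p=r.get_obs()["tool_pos"]
r.move_linear([p[0],p[1],.36],vel=.3)
r.set_gripper(0.0,30)
r.move_to(W(-.02,.035,.2),Q(A))
r.move_linear(W(-.02,.035,.037),vel=.2)
o=r.get_obs();f0=F(o);print(o["t"],L(o["tool_pos"]),f0,o["opening"])
y=.045
while y<.125:
    r.move_linear(W(-.02,y,.037),vel=.06)
    o=r.get_obs();f=F(o)-f0;print(o["t"],L(o["tool_pos"]),f)
    if f[1]<-14:break
    y+=.008 if y<.085 else .003
crop("top",190,125,"t2.png")
E
```

```text
4.95 [-0.0193  0.035   0.0381] [0.3067 0.3917 0.3529] 0.001087650207210665
5.2667 [-0.0198  0.0454  0.0375] [-0.7026 -0.8529 -0.4033]
5.55 [-0.02    0.0533  0.0371] [ 0.0981 -0.5996 -0.6061]
5.8333 [-0.02    0.0613  0.037 ] [ 0.3481 -0.3779 -0.4736]
6.1167 [-0.02    0.0694  0.037 ] [ 0.0287 -0.1774  0.5403]
6.4 [-0.02    0.0773  0.037 ] [ 0.4052  0.0453 -0.6687]
6.6833 [-0.02    0.0853  0.037 ] [ 0.4565 -0.391  -1.1518]
6.9333 [-0.02    0.0881  0.037 ] [ 0.0976 -0.307   0.0172]
7.1833 [-0.02    0.0911  0.037 ] [-0.1795 -1.3847  0.0932]
7.4333 [-0.02    0.0941  0.037 ] [ 0.2421 -0.6204 -0.3312]
7.6833 [-0.02    0.0972  0.037 ] [-0.134  -0.4938  0.1105]
7.9333 [-0.02    0.1001  0.037 ] [-1.3871 -0.5944 -0.2654]
8.1833 [-0.02    0.1031  0.037 ] [-0.5844  0.303   0.0018]
8.4333 [-0.02    0.1062  0.037 ] [ 0.1937 -0.4053 -0.0511]
8.6833 [-0.02    0.1092  0.037 ] [-0.3295 -0.4488 -0.9502]
8.9333 [-0.02    0.1122  0.037 ] [ 0.0182 -1.1085  0.4508]
9.1833 [-0.02    0.1152  0.037 ] [ 0.0495 -0.2549 -0.3006]
9.4333 [-0.02    0.1181  0.037 ] [-0.5054 -0.3915 -0.8494]
9.6833 [-0.02    0.1211  0.037 ] [-0.0544 -1.1151  0.1098]
9.9333 [-0.02    0.1242  0.037 ] [ 0.1194 -0.4674 -0.7056]
```

View pics/t2.png

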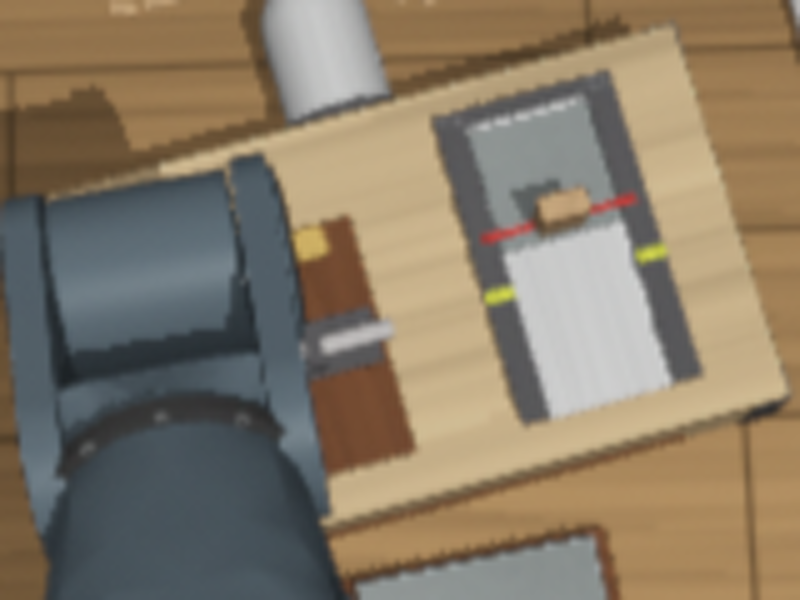

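The arm hides the knob here. The bolt tail at (392,328) hasn't moved and no force was felt, so I'll check the scene view.

```bash
python3 - <<'E'
from h import *
crop("scene",177,125,"s2.png")
o=r.get_obs();print(o["tool_pos"],o["ee_rot"],o["opening"],o["q"])
E
```

```text
[0.52855889 0.13134659 0.12699093] [-1.21218150e-01  9.92625891e-01 -6.44033213e-06  7.30939242e-06] -0.0002915510242512364 [ 1.58090855e-01  4.21242921e-01  1.73141898e+00 -1.60475202e-05
  9.88916620e-01 -1.65573063e+00]
```

View pics/s2.png

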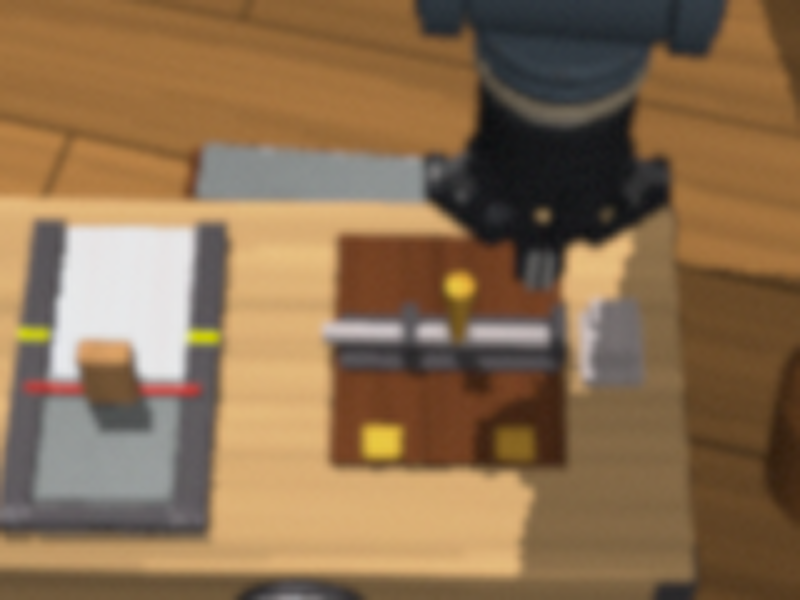

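The scene crop shows the shut finger tips at (540,283), past the knob head at (460,287), which hasn't moved. The fingers missed it on the -x side, so I'll re-measure against the known TCP.

```bash
python3 - <<'E'
from h import *
np.set_printoptions(precision=4,suppress=True)
t=viewer.get_image("top");s=viewer.get_image("scene")
def px(im,p):
    c=im["camera_from_world"]@np.r_[p,1];return np.array([c[0]/c[2]*im["fx"]+im["cx"],c[1]/c[2]*im["fy"]+im["cy"]])
P=r.get_obs()["tool_pos"]
print("tcp in s2",(px(s,P)-[177,125])*5+2)
g=lambda im,x0,y0,p,z:L(ray(im,x0+(p[0]-2)/5,y0+(p[1]-2)/5,z))
print("bar top",g(t,190,125,(291,354),.108),"bar scene",g(s,157,155,(545,183),.108))
print("post base scene z+22",g(s,157,155,(560,186),.112),g(s,177,125,(460,336),.112))
print("head s2",g(s,177,125,(460,287),.15))
for q in((-.016,.0835,.06),(-.0237,.0827,.06),(0,.0835,.06),(-.02,.0835,.022)): print(q,"t1",(px(t,W(*q))-[190,125])*5+2,"s2",(px(s,W(*q))-[177,125])*5+2)
from scipy.optimize import least_squares
obs=[(t,190+265/5,125+345/5),(s,177+458/5,125+285/5),(s,157+558/5,155+134/5)]
k=least_squares(lambda p:np.concatenate([px(i,p)-[u,v] for i,u,v in obs]),[.54,.09,.15]);print("tri knob",k.x,L(k.x),k.fun)
obs=[(t,190+563/5,125+202/5),(s,157+203/5,155+198/5)]
k=least_squares(lambda p:np.concatenate([px(i,p)-[u,v] for i,u,v in obs]),[.54,.09,.15]);print("tri handle",k.x,L(k.x),k.fun)
E
```

```text
tcp in s2 [532.1973 314.1133]
bar top [-0.0177  0.0704  0.018 ] bar scene [-0.0187  0.0766  0.018 ]
post base scene z+22 [-0.0145  0.0848  0.022 ] [-0.0145  0.0848  0.022 ]
head s2 [-0.0222  0.0839  0.06  ]
(-0.016, 0.0835, 0.06) t1 [265.5266 345.4436] s2 [459.2954 296.6646]
(-0.0237, 0.0827, 0.06) t1 [270.3695 357.768 ] s2 [457.8289 284.597 ]
(0, 0.0835, 0.06) t1 [258.2673 319.141 ] s2 [459.2587 321.9807]
(-0.02, 0.0835, 0.022) t1 [270.4274 362.4996] s2 [457.5898 327.4222]
tri knob [0.54   0.0924 0.1566] [-0.0182  0.0835  0.0666] [-0.19    0.047  -0.0913 -0.103  -0.0913  0.097 ]
tri handle [ 0.6207 -0.0821  0.1459] [ 0.0181 -0.1053  0.0559] [-0.3644  0.1311 -0.3511 -0.0163]
```

```bash
python3 - <<'E'
from h import *
im=viewer.get_image("scene")["pixels"][150:205,255:320,::-1]
im=(255*(im/255.)**.45).astype(np.uint8)
im=cv2.resize(im,None,fx=10,fy=10,interpolation=cv2.INTER_CUBIC)
cv2.imwrite("pics/s3.png",im)
E
```

```text
(no output)
```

View pics/s3.png

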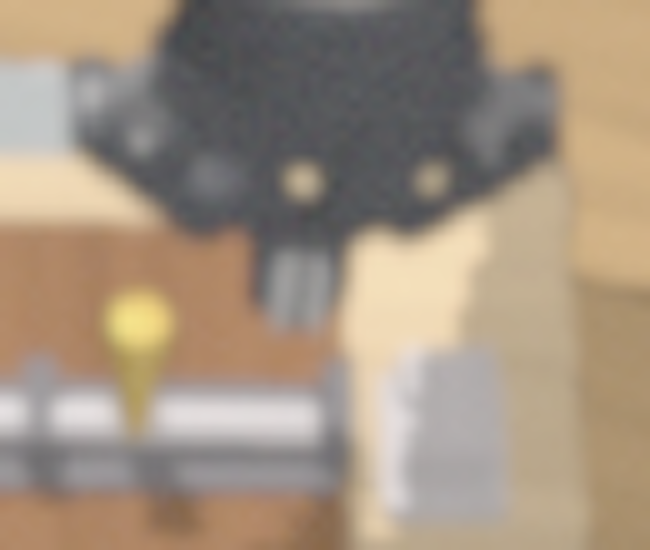

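The tip is at s3 (300,325), which is native (285,182.5). The reported TCP should project about 5 px lower, so the fingers seem higher or farther back than reported and passed over the knob. A light touch on bare plywood will settle the height.

```bash
python3 - <<'E'
from h import *
np.set_printoptions(precision=4,suppress=True)
r.move_linear(W(-.02,.124,.1),vel=.25)
r.move_linear(W(-.02,-.014,.1),vel=.25)
r.move_linear(W(-.02,-.014,.035),vel=.2)
r.sleep(.1);f0=F(r.get_obs());h=.03
while h>-.04:
    r.move_linear(W(-.02,-.014,h),vel=.06); o=r.get_obs(); f=F(o)-f0
    print(o["t"],h,L(o["tool_pos"]),f)
    if abs(f[2])>6: break
    h-=.005
im=viewer.get_image("scene");cv2.imwrite("pics/raw4.png",im["pixels"][:,:,::-1])
c=im["camera_from_world"]@np.r_[o["tool_pos"],1];print(c[0]/c[2]*im["fx"]+im["cx"],c[1]/c[2]*im["fy"]+im["cy"])
z=im["pixels"][135:200,220:285,::-1];z=(255*(z/255.)**.45).astype(np.uint8)
cv2.imwrite("pics/s4.png",cv2.resize(z,None,fx=9,fy=9,interpolation=cv2.INTER_CUBIC))
E
```

```text
12.1083 0.03 [-0.02   -0.014   0.0302] [-0.8471 -0.0521 -1.3739]
12.3583 0.024999999999999998 [-0.0202 -0.014   0.0247] [-0.4412 -0.3985 -1.859 ]
12.6083 0.019999999999999997 [-0.0202 -0.0139  0.0196] [-0.5227 -0.1934 -2.0244]
12.8583 0.014999999999999996 [-0.0202 -0.0139  0.0147] [-0.7653  0.4414 -1.4915]
13.1083 0.009999999999999995 [-0.0202 -0.0139  0.0096] [-0.5913 -0.8689 -1.4882]
13.3583 0.004999999999999995 [-0.0202 -0.0139  0.0046] [-1.0793 -1.2003 -1.489 ]
13.6083 -5.204170427930421e-18 [-0.0202 -0.0139 -0.0004] [-0.5795 -0.1524 -0.8752]
13.8583 -0.005000000000000005 [-0.0202 -0.0139 -0.0053] [-0.5159 -0.8988 -1.9665]
14.1083 -0.010000000000000005 [-0.0202 -0.0139 -0.0103] [-0.6368 -0.1931 -0.9275]
14.3583 -0.015000000000000006 [-0.0202 -0.0139 -0.0153] [-1.4447  0.5478 -1.8073]
14.6083 -0.020000000000000007 [-0.0202 -0.0139 -0.0204] [-1.0407 -0.4528 -1.1225]
14.8583 -0.02500000000000001 [-0.0202 -0.0139 -0.0254] [-0.8842 -0.2583 -0.8882]
15.1083 -0.03000000000000001 [-0.0202 -0.0139 -0.0303] [-1.1782 -0.4766 -1.4685]
15.3583 -0.03500000000000001 [-0.0202 -0.0139 -0.0353] [-0.1053 -0.2858  0.1486]
233.91002017620588 199.95227587141875
```

View pics/s4.png

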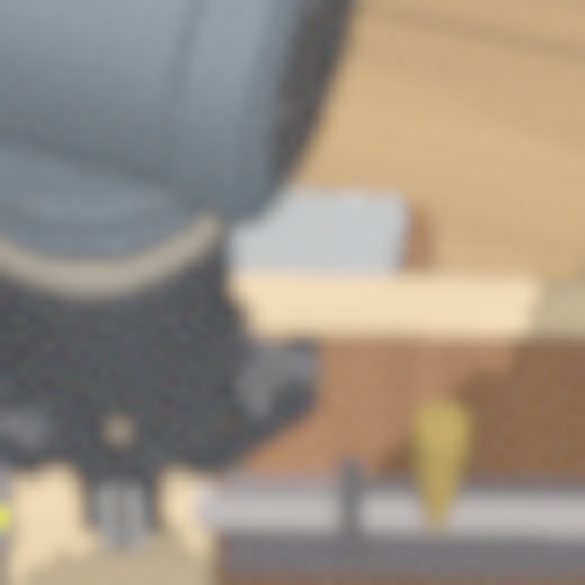

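The tip shows at native (233.6,195.5), and the reported TCP is already 35 mm below the top with no contact. So the true tip is well above the reported one. I'll keep descending to find the offset.

```bash
python3 - <<'E'
from h import *
np.set_printoptions(precision=4,suppress=True)
f0=F(r.get_obs());h=-.038
while h>-.075:
    r.move_linear(W(-.02,-.014,h),vel=.08); o=r.get_obs(); f=F(o)-f0
    print(o["t"],h,L(o["tool_pos"]),f)
    if abs(f[2])>5: break
    h-=.003
E
```

```text
15.6583 -0.038 [-0.0195 -0.0142 -0.0369] [-2.4997  0.5555 13.0459]
```

Contact came at reported h ≈ -0.0355, so the true tip is about 36 mm above the reported TCP. Next I'll check for a lateral offset, using the two tip observations.

```bash
python3 - <<'E'
from h import *
np.set_printoptions(precision=2,suppress=True)
s=viewer.get_image("scene")
def px(p):
    c=s["camera_from_world"]@np.r_[p,1];return np.array([c[0]/c[2]*s["fx"]+s["cx"],c[1]/c[2]*s["fy"]+s["cy"]])
for l,o in(((-.02,.1242,.037+.0355),(285,182.5)),((-.02,-.014,.0005),(233.6,195.5))):
    for dx in(0,.011): print("pred",px(W(l[0]+dx,l[1],l[2])),"seen",o)
E
```

```text
pred [283.85 180.36] seen (285, 182.5)
pred [283.93 183.84] seen (285, 182.5)
pred [233.3 193.6] seen (233.6, 195.5)
pred [233.12 196.96] seen (233.6, 195.5)
```

A pure z offset explains both observations. I'll apply it and push the bolt home.

```bash
cat >> h.py <<'E'
W0=W
def W(x,y,h): return W0(x,y,h-.0355) # measured: true tip is 35.5 mm above the reported TCP
E
python3 - <<'E'
from h import *
np.set_printoptions(precision=4,suppress=True)
r.move_linear(W(-.02,-.014,.085),vel=.25)
r.move_linear(W(-.02,.045,.085),vel=.25)
r.move_linear(W(-.02,.045,.038),vel=.2)
r.sleep(.1);f0=F(r.get_obs());y=.092
while y<.135:
    r.move_linear(W(-.02,y,.038),vel=.06 if y>.093 else .1)
    o=r.get_obs();f=F(o)-f0;print(o["t"],L(o["tool_pos"]),f)
    if f[1]<-12:break
    y+=.003
E
```

```text
17.6917 [-0.0201  0.0922  0.0026] [-0.6921  0.5408  0.4675]
17.9417 [-0.0201  0.0948  0.0024] [-0.5351 -0.3814  0.3737]
18.1917 [-0.0201  0.098   0.0024] [-0.2322 -0.8651 -0.1464]
18.4417 [-0.02    0.1012  0.0025] [-1.3995 -0.2004 -0.9927]
18.6917 [-0.02    0.1043  0.0025] [-1.071   0.1171 -0.3503]
18.9417 [-0.02    0.1059  0.0025] [-1.6197 -9.4783 -1.2855]
19.1917 [-0.02    0.1064  0.0026] [ -2.5156 -29.233   -1.8433]
```

The bolt met its stop: the force rose to 29 N at y=0.106. Next I'll retreat, grip the handle across its x faces, and confirm the bolt in a picture before pulling.

```bash
python3 - <<'E'
from h import *
np.set_printoptions(precision=4,suppress=True)
y=L(r.get_obs()["tool_pos"])[1]
r.move_linear(W(-.02,y-.012,.038),vel=.15)
r.move_linear(W(-.02,y-.012,.11),vel=.25)
r.set_gripper(.65,40)
p=W(.0178,-.1053,.11)
c=[(abs(q[5]),k) for k in(A+np.pi/2,A-np.pi/2) if (q:=r.inverse_kinematics(p,Q(k))) is not None];print(c)
r.move_to(p,Q(min(c)[1]))
r.move_linear(W(.0178,-.1053,.022),vel=.15)
r.set_gripper(0.,40);r.sleep(.2)
o=r.get_obs();print(o["t"],L(o["tool_pos"]),F(o),o["opening"],o["finger_force"])
crop("scene",157,145,"s5.png")
E
```

```text
[(np.float64(2.692618622925142), 1.8137963267948964), (np.float64(0.4489740306646506), -1.3277963267948967)]
22.9667 [ 0.0182 -0.1055 -0.0127] [-0.7976  1.7912  6.4656] 0.18012048767012737 40.70371985435486
```

View pics/s5.png

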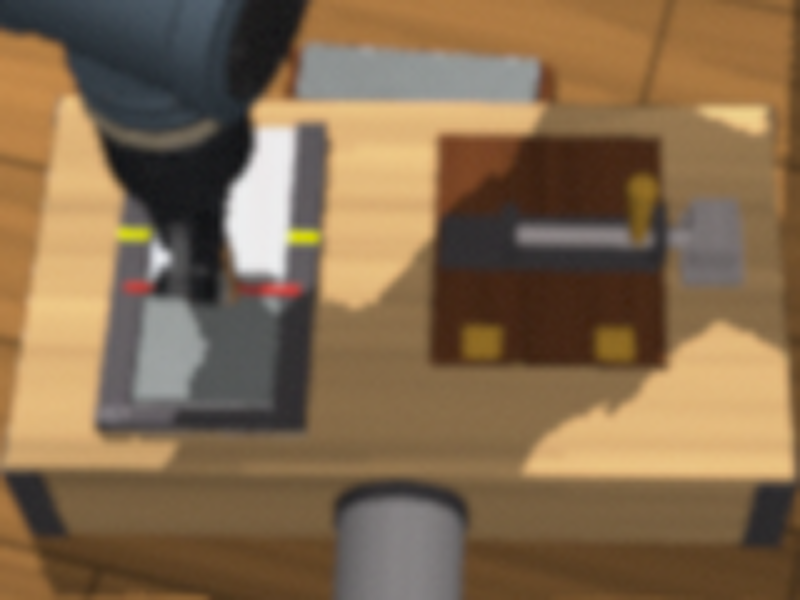

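The bolt bar now enters the keeper at (690,240), with the knob at (642,188), about 44 mm from its start. The shutter is still shut, with its red pointer at row 290, and the handle is gripped at 0.18 opening (about 15 mm). I'll pull it to half open now.

```bash
python3 - <<'E'
from h import *
np.set_printoptions(precision=4,suppress=True)
x0=L(r.get_obs()["tool_pos"])[0]
r.move_linear(W(x0-.035,-.1055,.0228),vel=.06);r.sleep(.3)
o=r.get_obs();print(o["t"],L(o["tool_pos"]),L(o["tool_pos"])[0]-x0,F(o),o["opening"],o["finger_force"])
crop("scene",157,145,"s6.png")
E
```

```text
24.0417 [-0.0156 -0.1055 -0.0126] -0.03372669688768596 [ 8.8239  1.3647 -4.0176] 0.178877248876689 39.486839175224304
```

View pics/s6.png

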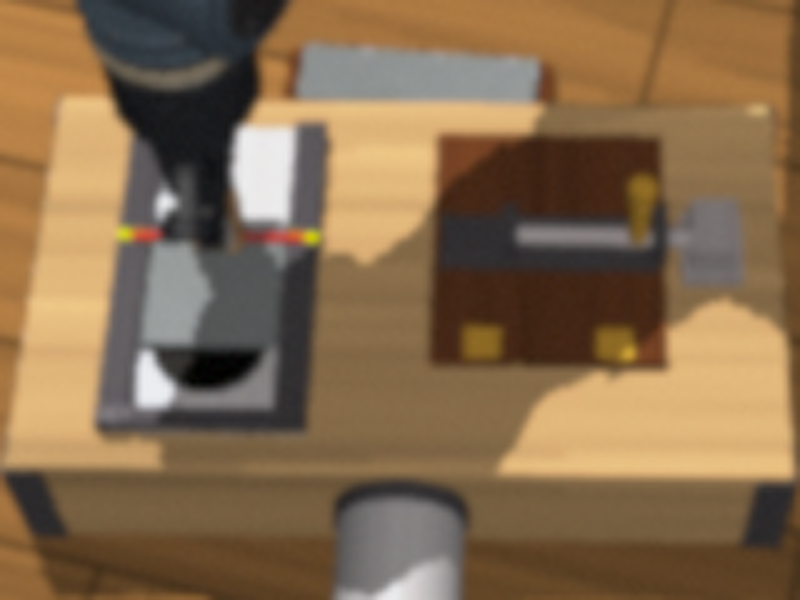

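The red pointer at (140–310, 236) lies on the yellow half marks at (125,235) and (312,237). The bolt is still home, and the grip reads 39 N. I'm handing in.

```bash
python3 -c "
from cell import r, viewer, hand_in
print(hand_in())"
```

```text
the job is handed in; nothing more can be done
None
```

I handed the job in at about 24 s, with the bolt fully home and the gripper holding the shutter at half open, its pointer on the yellow marks; the mallet, gouge and stone were not touched, and the fingertips sat about 36 mm above the reported TCP, so my first push went over the knob until I corrected for that.

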